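# Put four battery instruments back on their own charging docks

### The arm

A 6-joint arm with a two-finger parallel gripper is mounted at the origin on the work surface. World frame = base frame: x ahead of the robot, y to its left, z up, the work surface at z = 0. Lengths are in m, angles in degrees, forces in N, time in s.
With the tool pointing down it reaches from about 0.4 to 0.825 m from the base axis. Payload 7 kg.
Tool frame: the origin (TCP) lies between the finger pads; the fingertips stand 14 mm ahead of it and the grasp point (between the pads) lies 5 mm behind it (robot.tcp_to_tips is the distance from the TCP to the fingertips, in m); z points along the fingers, y is the line along which they close (so a half turn about z gives the same grasp; the last joint's range is limited). The gripper opens to 85 mm and grips with 20 to 120 N. Pads are 22 mm wide; open, the fingers measure 114 mm over their backs; the gripper's body (76 mm by 85 mm) begins 54 mm behind the grasp point. The pads swing forward as they close: fully open they stand 13 mm farther back than shut.
Start: joints at [91.392, 20.546, 0.682, 0, -70.136, -16.507], TCP at [0.176, 0.652, 0.245] pointing down, gripper open.
Joint ranges: [-176.03, 176.03], [-82.01, 121.73], [-58.28, 71.71], [-173.87, 95.51], [-174.79, -0.11], [-173.66, 173.66]. Speed limits (degrees/s): [136.94, 136.94, 172.46, 180, 180, 180].

### API

Orientations are given as a 3x3 rotation matrix whose columns are the frame's x, y, z axes.
In Python, from bench import status, imaging, robot gives the robot as it stands.
- The arm moves only by the tool arm_command, never from a script. Its arguments are lists of equal length, an entry for each row: "fingers": the closure, from 0 (fully open) to 1 (shut); "xyz": the shift along the tool's x, y, z in mm, a list of three; "rotation": the turn, a rotation vector about the tool's x, y, z in degrees, a list of three. A call has 1 to 20 rows; each row is the pose to reach, as a shift and turn from the pose commanded when the call began, along the tool's axes at that moment; what a row does not reach only later rows make up. A row lasts 1/10 s, in which the tool goes at most 50 mm and 8.59 degrees, less where a joint would pass 70% of its speed; a pose out of reach is approached as far as the arm can. A call with a gripper value outside its range is refused whole. The fingers move at their own pace and stop on an object; "squeeze" is the grip in N (left out, the last holds). Time passes only in rows, so rows that repeat a pose let the fingers close. It gives the time, the measured TCP pose, the force, the opening and the grip force at its end, in the units of the state.
- status.read_state(): the state, without advancing time (a new reading comes with each control period).
- imaging.grab_frame(name): name is "side" or "top"; returns a dict with "frame" (400x640x3 uint8, red, green, blue), "intrinsics" (3x3 intrinsics, pixels), "k1" (the pictures are not rectified: a ray, as slopes to the right and down, at radius r is drawn at 1 + k1 r^2 times it, then the intrinsics apply), "pose" (4x4, takes a point from camera to world coordinates). Camera axes: x right, y up, looking along -z (the intrinsics and any distortion apply to the point x, -y, -z); pixel columns grow to the right and rows downward; lengths in m; the calibration is good to about 2 mm. A picture is of the moment at which its call begins. There is no depth.
- robot.job_done(): hands the job in; it is judged then, once.
The state is a dict: "t": time; "joints": joint angles; "qd": joint speeds; "joint_torque": joint torques, N m; "ee_pos": TCP position; "eef_rot": TCP orientation; "contact_force": force on the tool from outside, world axes, zero at the start; "wrist_torque": the same for the moment, N m; "opening": finger opening in m; "grasp_force": force on a finger pad.
Only numpy, scipy, OpenCV 4.12 (cv2) and the standard library are available. Lean on these libraries where they do the work, as an engineer would, in place of code of your own. Each camera call takes 0.05 s, during which the arm holds its last target. There are 200 camera calls.

### The job

The four battery instruments were put back on the wrong charging docks. Move them so that each stands upright and centred on the dock that has the shape of its own foot (round on round, three-armed on three-armed, square on square, long on long, with the long one lying along its dock); the empty black rubber mat is there to park an instrument on the way. Do not tip any instrument over, and leave the little horn antenna on its stand where it is.

Things in the scene. Friction and masses are not known exactly. Their poses are not given: they have to be found in the camera images.
- unit_round: White upright cylinder, 56 mm diameter, 50 mm tall, with a black antenna stub (12 mm diameter, 12 mm tall) on top; 0.2 to 0.45 kg. Starts upright on a dock of another shape. Origin: centre of its underside, z up.
- unit_star: Probe: black three-armed foot 10 mm thick (arms 22 mm wide reaching 46 mm from the centre, one along its +x, the others at 120 degrees), with an upright white round stem of 28 mm diameter in the middle from 10 mm up to its plain top at 70 mm height (a dark line round it near the top); 0.15 to 0.32 kg. Grip it by the stem. Starts upright on a dock of another shape. Origin: centre of its underside, z up.
- unit_square: White box with a square foot 52 x 52 mm, 62 mm tall, with a steel connector (16 mm diameter, 10 mm tall) in the middle of its top; 0.24 to 0.5 kg. Starts upright on a dock of another shape. Origin: centre of its underside, z up, x and y square to its sides.
- unit_long: White box 90 mm long (x), 38 mm wide (y) and 42 mm tall, dark ribs on top, a steel connector of 16 mm diameter standing out 10 mm at each end (110 mm overall); 0.24 to 0.5 kg. Starts upright on a dock of another shape. Origin: centre of its underside, z up, x along its length.
- dock_round: Mid-grey plastic plate, 6 mm thick, no rim, fixed to the table, three tiny brass contacts at its centre; a disc of 96 mm diameter. Origin: centre of its underside, z up; its top is 6 mm above.
- dock_star: Mid-grey plastic plate, 6 mm thick, no rim, fixed to the table, three tiny brass contacts at its centre; three arms 36 mm wide reaching 66 mm from the centre (one along its +x, the others at 120 degrees) around a hub of 72 mm diameter. Origin: centre of its underside, z up; its top is 6 mm above.
- dock_square: Mid-grey plastic plate, 6 mm thick, no rim, fixed to the table, three tiny brass contacts at its centre; a square of 88 x 88 mm. Origin: centre of its underside, z up; its top is 6 mm above.
- dock_long: Mid-grey plastic plate, 6 mm thick, no rim, fixed to the table, three tiny brass contacts at its centre; a rectangle 136 mm long (x) and 64 mm wide (y). Origin: centre of its underside, z up, x along its length; its top is 6 mm above.
- mat: Black rubber mat, 120 x 120 mm, 3 mm thick, fixed to the table and empty at the start: room for one instrument. Origin: centre of its underside, z up.
- horn: Bystander: small aluminium horn antenna on a steel post and a round foot of 52 mm diameter, 75 mm tall, 0.4 kg, standing loose among the docks; must stay where it is. Origin: centre of its underside, z up.
Not all that is in view belongs to the job. Leave any blue or purple look-alike of the unit_square alone.

How it is judged:
By the outcome, as a careful person would: the job done as asked, in the order asked, and still so for the second after the job is handed in, with the robot touching nothing.
It also fails if it takes over 141 s, if anything falls off the work surface, if the arm or the gripper's body presses on something with over 40 N, if the wrist force passes 120 N, or if a joint passes its speed limit or range.

## Working session

There is one attempt and no reset: what is moved stays moved. The work goes in short steps, Python scripts to look and compute and a tool call to move; the robot and the scene stay as the last step left them, time stands still between calls to the robot, and variables do not carry over. Pictures are saved under pics/ and viewed, at most 14 in all, crops included, and the job is handed in when it is done.

Besides the shell and the picture viewer there is one more tool, called after "Request:" as name(argument=value, ...) on one line, values as JSON. arm_command: Moves the arm, as the interface text tells. Its arguments: {"type":"object","properties":{"fingers":{"type":"array","items":{"type":"number"}},"xyz":{"type":"array","items":{"type":"array","items":{"type":"number"}}},"rotation":{"type":"array","items":{"type":"array","items":{"type":"number"}}},"squeeze":{"type":"number"}},"required":["fingers","xyz","rotation"]}

```bash
mkdir -p pics; ls; cat > h.py <<'E'
import numpy as np, cv2
from bench import status, imaging, robot
def grab(n,save=None):
    f=imaging.grab_frame(n)
    if save: cv2.imwrite('pics/'+save,f['frame'][:,:,::-1])
    return f
def world(f,uv,z):
    K=np.array(f['intrinsics']);T=np.array(f['pose']);uv=np.atleast_2d(np.array(uv,float))
    d=(uv-K[:2,2])/[K[0,0],K[1,1]]
    s=d.copy()
    for _ in range(20): s=d/(1+f['k1']*(s**2).sum(1,keepdims=True))
    r=np.c_[s[:,0],-s[:,1],-np.ones(len(s))]@T[:3,:3].T
    t=(np.broadcast_to(z,len(s))-T[2,3])/r[:,2]
    return T[:3,3]+r*t[:,None]
def pix(f,P):
    K=np.array(f['intrinsics']);T=np.array(f['pose']);P=np.atleast_2d(P)
    c=(P-T[:3,3])@T[:3,:3]; s=np.c_[c[:,0],-c[:,1]]/-c[:,2:]
    s=s*(1+f['k1']*(s**2).sum(1,keepdims=True))
    return s*[K[0,0],K[1,1]]+K[:2,2]
E
python3 - <<'E'
from h import *
for n in('top','side'):
    f=grab(n,n+'0.png'); print(f['intrinsics'],f['k1'],f['pose'])
    import pickle; pickle.dump(f,open(n+'0.pkl','wb'))
print(status.read_state())
E
```

```text
pics
[[458.95816371   0.         316.5687864 ]
 [  0.         458.95816371 203.62931623]
 [  0.           0.           1.        ]] -0.05878128200861988 [[-0.01409758  0.99681566 -0.07848436  0.46000997]
 [-0.99989008 -0.01369343  0.00568516  0.01206924]
 [ 0.00459234  0.07855588  0.99689913  1.09336697]
 [ 0.          0.          0.          1.        ]]
[[373.91449706   0.         319.56947335]
 [  0.         373.91449706 198.87413987]
 [  0.           0.           1.        ]] -0.001180784692500657 [[-0.95285858  0.20847617 -0.22045001  0.35184781]
 [-0.30311517 -0.62178239  0.72215501  0.56198337]
 [ 0.01348017  0.75493334  0.65566297  0.56644591]
 [ 0.          0.          0.          1.        ]]
{'t': 0.1, 'joints': array([ 9.13940087e+01,  2.05875706e+01,  6.38945693e-01, -1.69919394e-02,
       -7.01352216e+01, -1.65062701e+01]), 'qd': array([ 0.02678408, -0.0911701 ,  0.01065513,  0.06838385, -0.05273737,
       -0.03916946]), 'joint_torque': array([-3.44355627e-03, -5.84767163e+01,  2.94111228e+01,  6.95439354e+00,
       -3.09878436e-03,  1.39119129e-05]), 'ee_pos': array([0.17590831, 0.65125625, 0.2444564 ]), 'eef_rot': array([[ 9.65390547e-01, -2.60808420e-01, -2.43235624e-04],
       [-2.60808491e-01, -9.65389440e-01, -1.46973483e-03],
       [ 1.48502115e-04,  1.48230602e-03, -9.99998890e-01]]), 'contact_force': array([ 0.23000758, -0.23391987,  0.20002544]), 'wrist_torque': array([0.0202147 , 0.00405559, 0.00285133]), 'grasp_force': 0.0, 'opening': 0.08529830417562093}
```

View pics/top0.png

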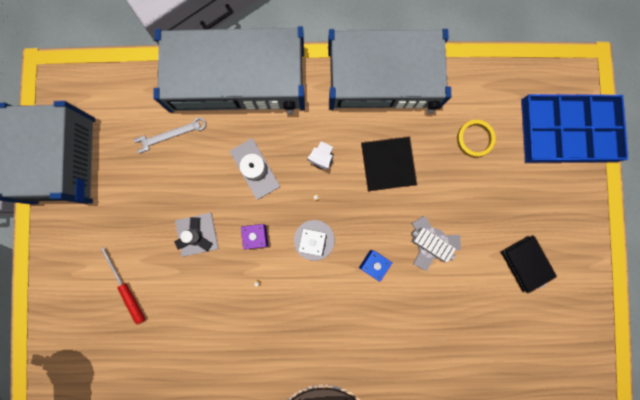

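View pics/side0.png

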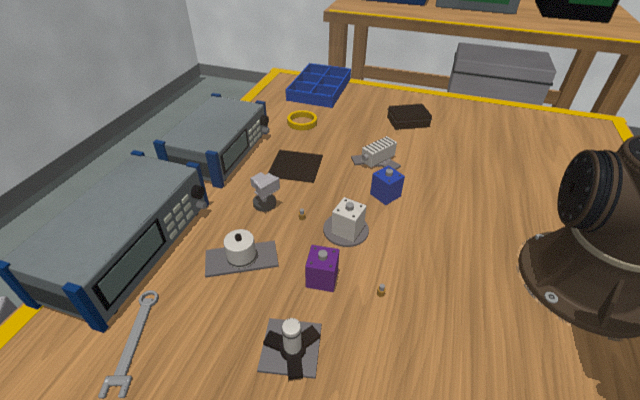

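```bash
python3 - <<'E'
import cv2,numpy as np
a=cv2.imread('pics/top0.png')
def c(u,v): return cv2.resize(a[v-30:v+30,u-40:u+40],(400,300),interpolation=cv2.INTER_CUBIC)
cv2.imwrite('pics/c1.png',np.vstack([np.hstack([c(255,168),c(196,235)]),np.hstack([c(314,240),c(436,243)])]))
E
```

```text
(no output)
```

View pics/c1.png

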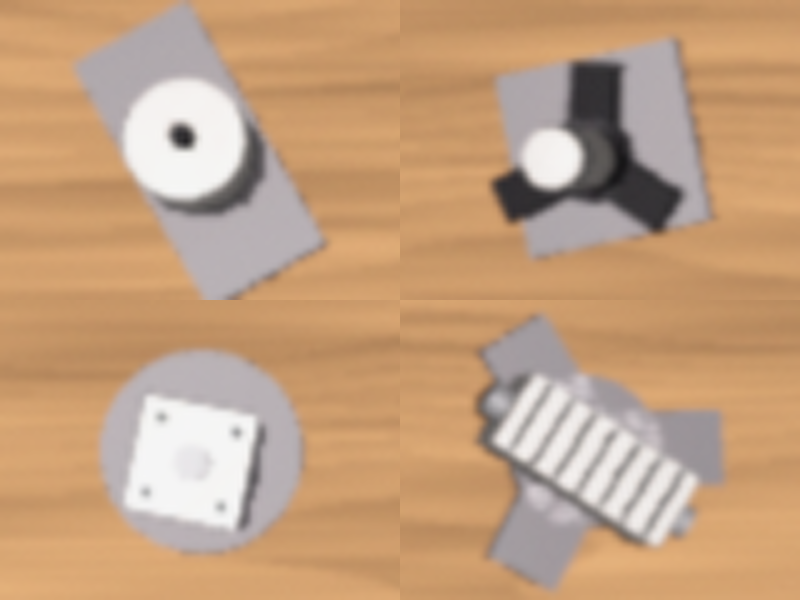

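```bash
cat > fit.py <<'E'
from h import *
import pickle
from scipy.optimize import least_squares
def fit(f,uv,model,z,th0):
    w=world(f,uv,z)[:,:2];m=np.array(model,float)
    def r(p):
        c,s=np.cos(p[2]),np.sin(p[2]);return (m@np.array([[c,s],[-s,c]])+p[:2]-w).ravel()
    b=min((least_squares(r,[*w.mean(0),np.radians(t)]) for t in np.arange(0,360,30)),key=lambda q:q.cost)
    return b.x[:2]*1000,np.degrees(b.x[2]),np.sqrt(2*b.cost/len(m))*1000
def rect(a,b): return np.array([[-a,b],[a,b],[a,-b],[-a,-b]])/2
def arms(L,w,order):
    o=[]
    for k in order:
        t=np.radians(120*k);R=np.array([[np.cos(t),-np.sin(t)],[np.sin(t),np.cos(t)]])
        o+=[R@[L,w/2],R@[L,-w/2]]
    return np.array(o)
E
cat > m.py <<'E'
from fit import *
f=pickle.load(open('top0.pkl','rb'))
def P(o,l,): return np.array(o)+(np.array(l)+.5)/5-.5
def show(n,r): print(n,np.round(r[0],1),np.round(r[1],1),'rms',np.round(r[2],1))
t1,t2,t3,t4=(215,138),(156,205),(274,210),(396,213)
# image is y-right=-y, up=+x: image is un-mirrored view from above, clockwise in image = clockwise seen from above
show('dlong',fit(f,P(t1,[(75,68),(185,2),(325,242),(212,305)]),rect(.064,.136),.006,0)) 
show('dsq',fit(f,P(t2,[(95,77),(277,38),(312,218),(133,257)]),rect(.088,.088),.006,0))
print('dround',world(f,P(t3,[(201,151)]),.006)*1000)
show('dstar',fit(f,P(t4,[(78,53),(143,15),(322,110),(322,186),(152,290),(88,256)]),arms(.066,.036,(0,2,1)),.006,0))
print('round',world(f,P(t1,[(185,140)]),.056)*1000, world(f,P(t1,[(182,136)]),.068)*1000)
show('star',fit(f,P(t2,[(172,64),(222,64),(283,192),(258,231),(112,223),(92,183)]),arms(.046,.022,(0,2,1)),.016,0))
print('startop',world(f,P(t2,[(152,158)]),.076)*1000)
show('sq',fit(f,P(t3,[(148,94),(260,116),(238,231),(124,208)]),rect(.052,.052),.068,0))
show('long',fit(f,P(t4,[(132,73),(298,178),(257,246),(92,140)]),rect(.090,.038),.048,0))
show('mat',fit(f,[(362,141),(410,137),(416,186),(368,191)],rect(.12,.12),.003,0))
print('horn',world(f,[(321,155)],.06)*1000)
print('blue',world(f,[(377,266)],.06)*1000,'purple',world(f,[(254,237)],.06)*1000)
print('pegs',world(f,[(316,198),(257,284)],.01)*1000)
E
python3 m.py
```

```text
dlong [632.4 153.5] 299.6 rms 1.7
dsq [477.2 291.8] -78.4 rms 0.6
dround [[459.9894883   13.61797171   6.        ]]
dstar [ 448.4 -267.9] 30.4 rms 0.9
round [[630.85161098 153.32351171  56.        ]] [[630.72118964 153.04384868  68.        ]]
star [471.4 296. ] -3.7 rms 1.0
startop [[471.5759883  297.07507393  76.        ]]
sq [455.1  17.4] 257.9 rms 0.4
long [ 445.2 -261.8] 236.7 rms 1.0
mat [ 640.  -169.9] 275.0 rms 1.9
horn [[652.39526748  -5.49006     60.        ]]
blue [[ 399.33509088 -127.24167607   60.        ]] purple [[468.07373885 147.84371195  60.        ]]
pegs [[558.70259039   7.05027413  10.        ]
 [358.52829142 147.97281835  10.        ]]
```

```bash
cat > to.py <<'E'
import sys
from h import *
from scipy.spatial.transform import Rotation as Ro
s=status.read_state();p=np.array(s['ee_pos'])*1000;R=np.array(s['eef_rot'])
print('t',s['t'],'p',p.round(1),'a',np.degrees(np.arctan2(R[1,0],R[0,0])).round(2),'open',round(s['opening']*1000,1),'F',np.round(s['contact_force'],1),'grip',s['grasp_force'])
for q in sys.argv[1:]:
    x,y,z,a=map(float,q.split(','))
    T=Ro.from_euler('z',a,degrees=True).as_matrix()@np.diag([1,-1,-1])
    print(q,'->',(R.T@(np.array([x,y,z])-p)).round(1),Ro.from_matrix(R.T@T).as_rotvec(degrees=True).round(1))
E
python3 to.py 631,153,150,-90 631,153,31,-90
```

```text
t 0.1 p [175.9 651.3 244.5] a -15.12 open 85.3 F [ 0.2 -0.2  0.2] grip 0.0
631,153,150,-90 -> [569.3 362.2  95.1] [ 0.1 -0.1 74.9]
631,153,31,-90 -> [569.3 362.  214.1] [ 0.1 -0.1 74.9]
```

Request:
arm_command(fingers=[0, 0, 0, 0, 0, 0, 0, 0, 0, 0, 0, 0, 0, 0, 0, 0, 0, 0], xyz=[[569, 362, 95], [569, 362, 95], [569, 362, 95], [569, 362, 95], [569, 362, 95], [569, 362, 95], [569, 362, 95], [569, 362, 95], [569, 362, 95], [569, 362, 95], [569, 362, 95], [569, 362, 95], [569, 362, 95], [569, 362, 95], [569, 362, 95], [569, 362, 95], [569, 362, 95], [569, 362, 95]], rotation=[[0, 0, 75], [0, 0, 75], [0, 0, 75], [0, 0, 75], [0, 0, 75], [0, 0, 75], [0, 0, 75], [0, 0, 75], [0, 0, 75], [0, 0, 75], [0, 0, 75], [0, 0, 75], [0, 0, 75], [0, 0, 75], [0, 0, 75], [0, 0, 75], [0, 0, 75], [0, 0, 75]], squeeze=50)

```text
t: 1.9
ee_pos: [0.6304, 0.1547, 0.1506]
eef_rot: [[-0.001, -1.0, 0.0], [-1.0, 0.001, 0.0], [-0.0, -0.0, -1.0]]
contact_force: [-0.4, 0.8, 0.4]
opening: 0.0857
grasp_force: 0.0
```

```bash
python3 to.py 631,153,31,-90
```

```text
t 1.9 p [630.4 154.7 150.6] a -90.04 open 85.7 F [-0.4  0.8  0.4] grip 0.0
631,153,31,-90 -> [  1.7  -0.5 119.6] [-0.  0. -0.]
```

Request:
arm_command(fingers=[0, 0, 0, 0, 0, 0, 0, 1, 1, 1, 1, 1, 1, 1], xyz=[[1.5, -0.5, 30], [1.5, -0.5, 60], [1.5, -0.5, 85], [1.5, -0.5, 105], [1.5, -0.5, 115], [1.5, -0.5, 119.5], [1.5, -0.5, 119.5], [1.5, -0.5, 119.5], [1.5, -0.5, 119.5], [1.5, -0.5, 119.5], [1.5, -0.5, 119.5], [1.5, -0.5, 119.5], [1.5, -0.5, 119.5], [1.5, -0.5, 119.5]], rotation=[[0, 0, 0], [0, 0, 0], [0, 0, 0], [0, 0, 0], [0, 0, 0], [0, 0, 0], [0, 0, 0], [0, 0, 0], [0, 0, 0], [0, 0, 0], [0, 0, 0], [0, 0, 0], [0, 0, 0], [0, 0, 0]])

```text
t: 3.3
ee_pos: [0.632, 0.1526, 0.0322]
eef_rot: [[-0.002, -1.0, 0.002], [-1.0, 0.002, 0.001], [-0.001, -0.002, -1.0]]
contact_force: [-1.5, 0.8, 5.7]
opening: 0.0551
grasp_force: 53.4
```

```bash
python3 - <<'E'
from h import *
import pickle
f=grab('side','s1.png'); a=cv2.imread('pics/s1.png'); cv2.imwrite('pics/s1c.png',cv2.resize(a[130:330,140:400],None,fx=3,fy=3,interpolation=cv2.INTER_CUBIC)[:600,:780])
E
python3 to.py 631,153,200,-90 640,-170,200,-90
```

```text
t 3.35 p [632.1 152.6  32.2] a -90.1 open 55.4 F [-2.5 -0.1  6.3] grip 53.43206226825714
631,153,200,-90 -> [  -0.5    0.8 -167.8] [-0.1  0.  -0.1]
640,-170,200,-90 -> [ 322.5   -8.8 -168.1] [-0.1  0.  -0.1]
```

View pics/s1c.png

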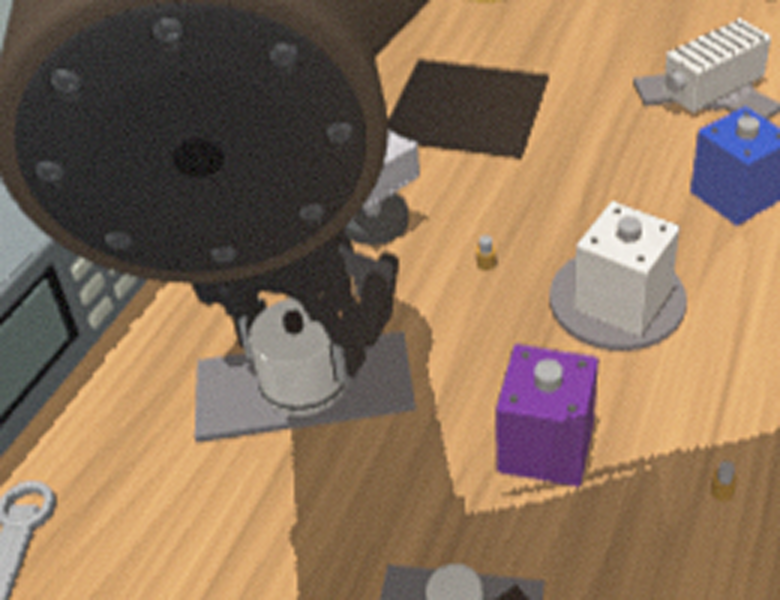

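Request:
arm_command(fingers=[1, 1, 1, 1, 1, 1, 1, 1, 1, 1, 1, 1, 1, 1, 1, 1], xyz=[[0, 0, -10], [0, 0, -40], [0, 0, -80], [10, 0, -110], [40, -1, -120], [80, -2, -120], [120, -3, -120], [160, -4, -120], [200, -5, -120], [240, -6, -120], [280, -7, -120], [305, -8, -120], [322, -9, -120], [322, -9, -120], [322, -9, -90], [322, -9, -60]], rotation=[[0, 0, 0], [0, 0, 0], [0, 0, 0], [0, 0, 0], [0, 0, 0], [0, 0, 0], [0, 0, 0], [0, 0, 0], [0, 0, 0], [0, 0, 0], [0, 0, 0], [0, 0, 0], [0, 0, 0], [0, 0, 0], [0, 0, 0], [0, 0, 0]])

```text
t: 4.95
ee_pos: [0.6406, -0.169, 0.0914]
eef_rot: [[-0.002, -1.0, 0.003], [-1.0, 0.002, 0.0], [-0.0, -0.003, -1.0]]
contact_force: [0.2, 0.2, -4.3]
opening: 0.0548
grasp_force: 54.0
```

```bash
python3 to.py 640,-170,29.5,-90
```

```text
t 4.95 p [ 640.6 -169.    91.4] a -90.11 open 54.8 F [ 0.2  0.2 -4.3] grip 53.95082473754883
640,-170,29.5,-90 -> [ 1.   0.8 61.9] [-0.2  0.  -0.1]
```

Request:
arm_command(fingers=[1, 1, 1, 1, 1, 1, 0, 0, 0, 0, 0, 0, 0, 0, 0], xyz=[[0, 0.5, 25], [0, 0.5, 45], [0, 0.5, 55], [0, 0.5, 59], [0, 0.5, 61.5], [0, 0.5, 61.5], [0, 0.5, 61.5], [0, 0.5, 61.5], [0, 0.5, 61.5], [0, 0.5, 61.5], [0, 0.5, 55], [0, 0.5, 40], [0, 0.5, 0], [0, 0.5, -40], [0, 0.5, -60]], rotation=[[0, 0, 0], [0, 0, 0], [0, 0, 0], [0, 0, 0], [0, 0, 0], [0, 0, 0], [0, 0, 0], [0, 0, 0], [0, 0, 0], [0, 0, 0], [0, 0, 0], [0, 0, 0], [0, 0, 0], [0, 0, 0], [0, 0, 0]])

```text
t: 6.45
ee_pos: [0.6411, -0.1701, 0.1564]
eef_rot: [[-0.001, -1.0, 0.006], [-1.0, 0.001, -0.001], [0.001, -0.006, -1.0]]
contact_force: [-0.1, 0.7, -0.0]
opening: 0.0852
grasp_force: 0.0
```

```bash
python3 to.py 445,-262,130,-123.3
```

```text
t 6.45 p [ 641.1 -170.1  156.4] a -90.08 open 85.2 F [-0.1  0.7 -0. ] grip 0.0
445,-262,130,-123.3 -> [ 92.1 196.1  25.4] [-0.3  0.  33.2]
```

Request:
arm_command(fingers=[0, 0, 0, 0, 0, 0, 0, 0], xyz=[[20, 45, 0], [40, 85, 10], [60, 130, 25], [80, 170, 25], [92, 196, 25], [92, 196, 25], [92, 196, 25], [92, 196, 25]], rotation=[[0, 0, 8], [0, 0, 16], [0, 0, 24], [0, 0, 30], [0, 0, 33.2], [0, 0, 33.2], [0, 0, 33.2], [0, 0, 33.2]])

```text
t: 7.25
ee_pos: [0.4442, -0.2614, 0.1268]
eef_rot: [[-0.549, -0.836, 0.002], [-0.836, 0.549, -0.0], [-0.001, -0.002, -1.0]]
contact_force: [-0.3, -0.2, 0.0]
opening: 0.0855
grasp_force: 0.0
```

```bash
python3 to.py 446,-262,26,-123.3; python3 - <<'E'
from h import *
f=grab('side','s2.png'); a=cv2.imread('pics/s2.png'); cv2.imwrite('pics/s2c.png',cv2.resize(a[90:240,220:440],None,fx=3.6,fy=3.6,interpolation=cv2.INTER_CUBIC))
E
```

```text
t 7.25 p [ 444.2 -261.4  126.8] a -123.27 open 85.5 F [-0.3 -0.2  0. ] grip 0.0
446,-262,26,-123.3 -> [ -0.4  -1.7 100.8] [-0.1  0.   0. ]
```

View pics/s2c.png

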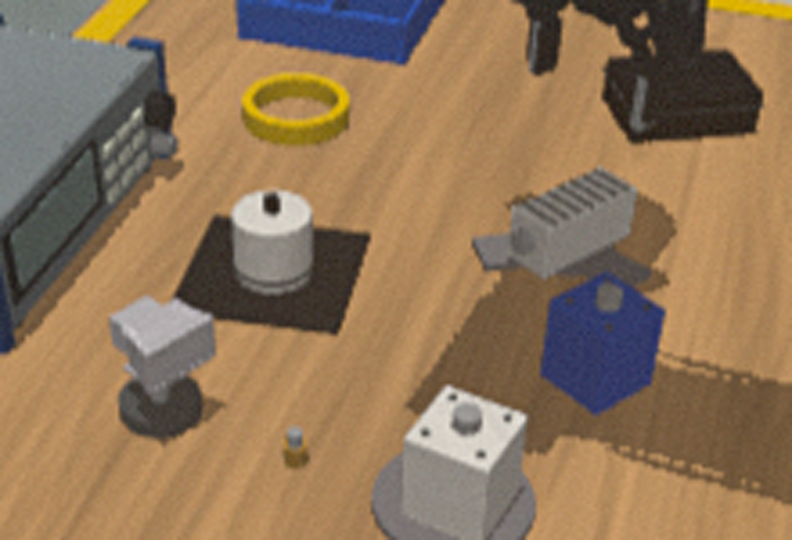

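Request:
arm_command(fingers=[0, 0, 0, 0, 0, 0, 0, 1, 1, 1, 1, 1, 1, 1, 1], xyz=[[0, -1.5, 30], [0, -1.5, 60], [0, -1.5, 80], [0, -1.5, 93], [0, -1.5, 99], [0, -1.5, 100.5], [0, -1.5, 100.5], [0, -1.5, 100.5], [0, -1.5, 100.5], [0, -1.5, 100.5], [0, -1.5, 100.5], [0, -1.5, 100.5], [0, -1.5, 100.5], [0, -1.5, 100.5], [0, -1.5, 100.5]], rotation=[[0, 0, 0], [0, 0, 0], [0, 0, 0], [0, 0, 0], [0, 0, 0], [0, 0, 0], [0, 0, 0], [0, 0, 0], [0, 0, 0], [0, 0, 0], [0, 0, 0], [0, 0, 0], [0, 0, 0], [0, 0, 0], [0, 0, 0]])

```text
t: 8.8
ee_pos: [0.4445, -0.2622, 0.0259]
eef_rot: [[-0.549, -0.836, 0.001], [-0.836, 0.549, -0.0], [-0.0, -0.001, -1.0]]
contact_force: [-2.1, 1.2, 5.7]
opening: 0.0375
grasp_force: 52.0
```

```bash
python3 to.py 632.4,153.5,140,-150.4
```

```text
t 8.8 p [ 444.5 -262.2   25.9] a -123.31 open 37.5 F [-2.1  1.2  5.7] grip 51.95122718811035
632.4,153.5,140,-150.4 -> [-450.6   71.2 -114. ] [-0.   0.  27.1]
```

Request:
arm_command(fingers=[1, 1, 1, 1, 1], xyz=[[0, 0, -10], [0, 0, -40], [0, 0, -80], [0, 0, -115], [0, 0, -125]], rotation=[[0, 0, 0], [0, 0, 0], [0, 0, 0], [0, 0, 0], [0, 0, 0]])

```text
t: 9.3
ee_pos: [0.4459, -0.2627, 0.1544]
eef_rot: [[-0.549, -0.836, 0.006], [-0.836, 0.549, -0.001], [-0.002, -0.005, -1.0]]
contact_force: [0.5, -0.5, -4.2]
opening: 0.0374
grasp_force: 51.9
```

```bash
python3 - <<'E'
from h import *
import pickle
f=grab('top','t3.png');pickle.dump(f,open('t3.pkl','wb')); a=cv2.imread('pics/t3.png')
def c(u,v): return cv2.resize(a[v-30:v+30,u-40:u+40],(400,300),interpolation=cv2.INTER_CUBIC)
cv2.imwrite('pics/c3.png',np.vstack([np.hstack([c(255,168),c(389,165)]),np.hstack([c(314,240),c(436,243)])]))
E
python3 to.py 632,153.5,140,-150.4
```

```text
t 9.35 p [ 445.7 -262.5  154. ] a -123.3 open 37.7 F [ 0.9 -1.  -3.4] grip 51.86136782169342
632,153.5,140,-150.4 -> [-450.    72.8   14.5] [-0.3  0.2 27.1]
```

View pics/c3.png

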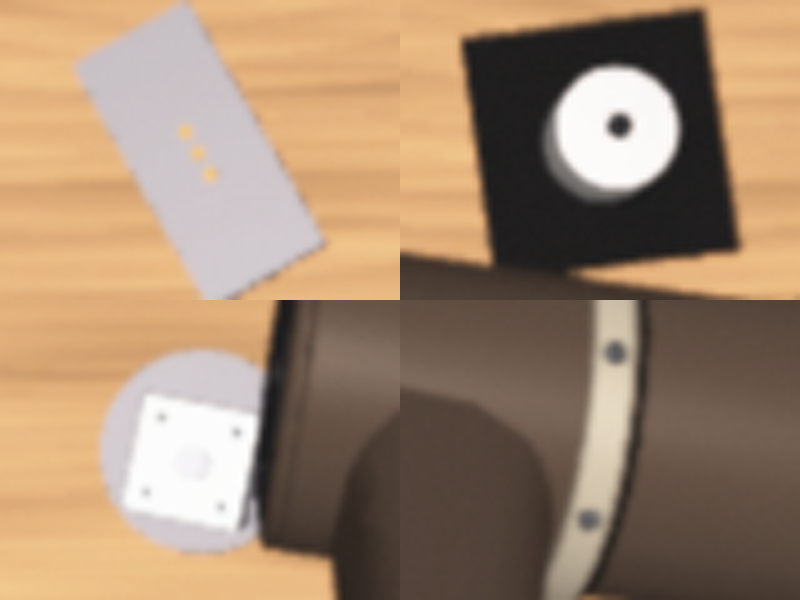

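```bash
python3 - <<'E'
from fit import *
f=pickle.load(open('t3.pkl','rb'))
P=lambda o,l: np.array(o)+(np.array(l)+.5)/5-.5
print('contacts',world(f,P((215,138),[(186,132),(198,153.5),(210,175)]),.006)*1000)
c=world(f,P((215,138),[(75,68),(185,2),(325,242)]),.006)*1000;print('dlong 3 corners diag centre',(c[0]+c[2])/2, np.linalg.norm(c[0]-c[1]),np.linalg.norm(c[1]-c[2]),np.degrees(np.arctan2(*(c[1]-c[2])[1::-1])),np.degrees(np.arctan2(*(c[0]-c[1])[1::-1])))
a=P((349,135),[(218,129),(219,125)]);print('round',world(f,a,[.053,.065])*1000)
E
```

```text
contacts [[642.9518766  159.64594304   6.        ]
 [632.46479835 153.91078894   6.        ]
 [621.99756204 148.18787459   6.        ]]
dlong 3 corners diag centre [631.91938082 153.23083847   6.        ] 61.61120055315978 134.90463619152808 29.610966875868264 120.65304452174725
round [[ 639.14851832 -169.01919224   53.        ]
 [ 638.91488392 -167.4397036    65.        ]]
```

Request:
arm_command(fingers=[1, 1, 1, 1, 1, 1, 1, 1, 1, 1, 1, 1, 1, 1, 1], xyz=[[-25, 4, 0], [-65, 11, 0], [-105, 17, 0], [-145, 24, 0], [-185, 30, 0], [-225, 36, 0], [-265, 43, 0], [-305, 49, 0], [-345, 56, 0], [-385, 62, 0], [-425, 69, 0], [-450, 73, 0], [-450, 73, 20], [-450, 73, 50], [-450, 73, 70]], rotation=[[0, 0, 0], [0, 0, 3], [0, 0, 6], [0, 0, 9], [0, 0, 12], [0, 0, 15], [0, 0, 18], [0, 0, 21], [0, 0, 24], [0, 0, 27], [0, 0, 27], [0, 0, 27], [0, 0, 27], [0, 0, 27], [0, 0, 27]])

```text
t: 10.85
ee_pos: [0.6281, 0.1534, 0.076]
eef_rot: [[-0.869, -0.495, -0.005], [-0.495, 0.869, -0.002], [0.005, 0.001, -1.0]]
contact_force: [0.4, -0.8, -4.9]
opening: 0.0372
grasp_force: 51.6
```

```bash
python3 to.py 632.4,153.5,26.2,-150.3
```

```text
t 10.85 p [628.1 153.4  76. ] a -150.34 open 37.2 F [ 0.4 -0.8 -4.9] grip 51.57053589820862
632.4,153.5,26.2,-150.3 -> [-4.  -2.1 49.7] [ 0.1 -0.3 -0. ]
```

Request:
arm_command(fingers=[1, 1, 1, 1, 1], xyz=[[0, 0, 15], [0, 0, 25], [0, 0, 30], [0, 0, 30], [0, 0, 30]], rotation=[[0, 0, 0], [0, 0, 0], [0, 0, 0], [0, 0, 0], [0, 0, 0]])

```text
t: 11.35
ee_pos: [0.6311, 0.1542, 0.0511]
eef_rot: [[-0.869, -0.495, 0.001], [-0.495, 0.869, 0.0], [-0.001, -0.0, -1.0]]
contact_force: [-1.3, -0.4, -4.0]
opening: 0.0377
grasp_force: 51.6
```

```bash
python3 to.py 632.4,153.5,26.2,-150.3
```

```text
t 11.35 p [631.1 154.2  51.1] a -150.31 open 37.7 F [-1.3 -0.4 -4. ] grip 51.56770706176758
632.4,153.5,26.2,-150.3 -> [-0.8 -1.2 24.9] [-0.   0.1 -0. ]
```

Request:
arm_command(fingers=[1, 1, 1, 1, 1, 1, 0, 0, 0, 0, 0, 0, 0, 0, 0], xyz=[[-0.8, -1.2, 10], [-0.8, -1.2, 18], [-0.8, -1.2, 22], [-0.8, -1.2, 24], [-0.8, -1.2, 24.5], [-0.8, -1.2, 24.5], [-0.8, -1.2, 24.5], [-0.8, -1.2, 24.5], [-0.8, -1.2, 24.5], [-0.8, -1.2, 24.5], [-0.8, -1.2, 18], [-0.8, -1.2, 0], [-0.8, -1.2, -40], [-0.8, -1.2, -80], [-0.8, -1.2, -90]], rotation=[[0, 0, 0], [0, 0, 0], [0, 0, 0], [0, 0, 0], [0, 0, 0], [0, 0, 0], [0, 0, 0], [0, 0, 0], [0, 0, 0], [0, 0, 0], [0, 0, 0], [0, 0, 0], [0, 0, 0], [0, 0, 0], [0, 0, 0]])

```text
t: 12.85
ee_pos: [0.6343, 0.1542, 0.1462]
eef_rot: [[-0.868, -0.496, 0.007], [-0.496, 0.868, 0.003], [-0.008, -0.001, -1.0]]
contact_force: [0.3, -0.3, 0.7]
opening: 0.0851
grasp_force: 0.0
```

```bash
python3 to.py 471.5,296.5,150,-60
```

```text
t 12.85 p [634.3 154.2 146.2] a -150.26 open 85.1 F [ 0.3 -0.3  0.7] grip 0.0
471.5,296.5,150,-60 -> [ 70.8 204.3  -4.6] [ -0.4   0.3 -90.3]
```

```bash
python3 to.py 472,296.5,130,-150.3
```

```text
t 12.85 p [634.3 154.2 146.2] a -150.26 open 85.1 F [ 0.3 -0.3  0.7] grip 0.0
472,296.5,130,-150.3 -> [ 70.5 204.1  15.4] [-0.1  0.5  0. ]
```

Request:
arm_command(fingers=[0, 0, 0, 0, 0, 0, 0, 0, 0, 0], xyz=[[10, 30, 0], [24, 70, 0], [38, 110, 5], [52, 150, 15], [64, 185, 15], [71, 203, 15], [71, 203, 15], [71, 203, 15], [71, 203, 15], [71, 203, 15]], rotation=[[0, 0, 0], [0, 0, 0], [0, 0, 0], [0, 0, 0], [0, 0, 0], [0, 0, 0], [0, 0, 0], [0, 0, 0], [0, 0, 0], [0, 0, 0]])

```text
t: 13.85
ee_pos: [0.4702, 0.2939, 0.1253]
eef_rot: [[-0.869, -0.494, 0.0], [-0.494, 0.869, -0.0], [-0.0, -0.0, -1.0]]
contact_force: [-0.0, -0.1, -0.9]
opening: 0.0851
grasp_force: 0.0
```

```bash
python3 to.py 472,296.5,42,-150.3; python3 - <<'E'
from h import *
import pickle
f=grab('top','t4.png');pickle.dump(f,open('t4.pkl','wb')); a=cv2.imread('pics/t4.png')
def c(u,v): return cv2.resize(a[v-30:v+30,u-40:u+40],(400,300),interpolation=cv2.INTER_CUBIC)
cv2.imwrite('pics/c4.png',np.vstack([np.hstack([c(255,168),c(196,235)]),np.hstack([c(314,240),c(436,243)])]))
E
```

```text
t 13.85 p [470.2 293.9 125.3] a -150.39 open 85.1 F [-0.  -0.1 -0.9] grip 0.0
472,296.5,42,-150.3 -> [-2.8  1.4 83.3] [-0.   0.  -0.1]
```

View pics/c4.png

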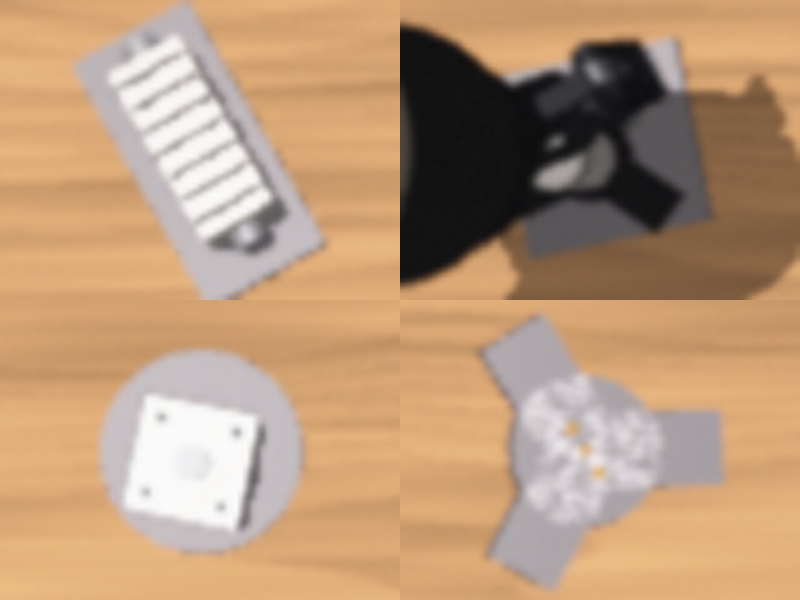

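```bash
python3 - <<'E'
from fit import *
f=pickle.load(open('t4.pkl','rb'))
P=lambda o,l: np.array(o)+(np.array(l)+.5)/5-.5
print('long',fit(f,P((215,138),[(108,75),(175,34),(275,200),(207,242)]),rect(.038,.09),.048,0))
print('dstar contacts',world(f,P((396,213),[(185,151)]),.006)*1000)
E
```

```text
long (array([633.32775517, 151.61739406]), np.float64(300.4604545536135), np.float64(0.8791582413270095))
dstar contacts [[ 448.587514   -268.18213993    6.        ]]
```

Request:
arm_command(fingers=[0, 0, 0, 0, 0, 0, 0, 1, 1, 1, 1, 1, 1, 1, 1, 1, 1], xyz=[[-2.8, 1.5, 20], [-2.8, 1.5, 45], [-2.8, 1.5, 65], [-2.8, 1.5, 77], [-2.8, 1.5, 82], [-2.8, 1.5, 83], [-2.8, 1.5, 83], [-2.8, 1.5, 83], [-2.8, 1.5, 83], [-2.8, 1.5, 83], [-2.8, 1.5, 83], [-2.8, 1.5, 83], [-2.8, 1.5, 83], [-2.8, 1.5, 83], [-2.8, 1.5, 83], [-2.8, 1.5, 83], [-2.8, 1.5, 83]], rotation=[[0, 0, 0], [0, 0, 0], [0, 0, 0], [0, 0, 0], [0, 0, 0], [0, 0, 0], [0, 0, 0], [0, 0, 0], [0, 0, 0], [0, 0, 0], [0, 0, 0], [0, 0, 0], [0, 0, 0], [0, 0, 0], [0, 0, 0], [0, 0, 0], [0, 0, 0]])

```text
t: 15.6
ee_pos: [0.4715, 0.2975, 0.0428]
eef_rot: [[-0.869, -0.495, 0.001], [-0.495, 0.869, 0.001], [-0.001, 0.0, -1.0]]
contact_force: [-2.0, -0.4, 6.1]
opening: 0.027
grasp_force: 48.9
```

```bash
python3 to.py 472,296.5,162,-150.3 449,-268,162,-116.2
```

```text
t 15.6 p [471.5 297.5  42.8] a -150.3 open 27.0 F [-2.  -0.4  6.1] grip 48.9344197511673
472,296.5,162,-150.3 -> [  -0.    -1.1 -119.2] [ 0.  0. -0.]
449,-268,162,-116.2 -> [ 299.6 -480.1 -119.5] [ -0.    0.  -34.1]
```

Request:
arm_command(fingers=[1, 1, 1, 1, 1, 1, 1, 1, 1, 1, 1, 1, 1, 1, 1, 1, 1, 1, 1, 1], xyz=[[0, 0, -10], [0, 0, -40], [0, 0, -80], [0, 0, -110], [10, -16, -120], [30, -48, -120], [52, -84, -120], [75, -120, -120], [97, -156, -120], [120, -192, -120], [142, -228, -120], [165, -264, -120], [187, -300, -120], [210, -336, -120], [232, -372, -120], [255, -408, -120], [276, -442, -120], [291, -466, -120], [298, -478, -120], [299.5, -480, -120]], rotation=[[0, 0, 0], [0, 0, 0], [0, 0, 0], [0, 0, 0], [0, 0, -1], [0, 0, -3], [0, 0, -6], [0, 0, -9], [0, 0, -12], [0, 0, -15], [0, 0, -18], [0, 0, -21], [0, 0, -24], [0, 0, -27], [0, 0, -30], [0, 0, -33], [0, 0, -34], [0, 0, -34], [0, 0, -34], [0, 0, -34]])

```text
t: 17.6
ee_pos: [0.4483, -0.2693, 0.1622]
eef_rot: [[-0.445, -0.895, -0.001], [-0.895, 0.445, 0.0], [0.0, 0.001, -1.0]]
contact_force: [-0.2, 0.5, -1.9]
opening: 0.0269
grasp_force: 49.4
```

Request:
arm_command(fingers=[1, 1, 1, 1, 1, 1], xyz=[[0, 0, 20], [0, 0, 50], [0, 0, 80], [0, 0, 90], [0, 0, 90], [0, 0, 90]], rotation=[[0, 0, 0], [0, 0, 0], [0, 0, 0], [0, 0, 0], [0, 0, 0], [0, 0, 0]])

```text
t: 18.2
ee_pos: [0.4497, -0.2679, 0.0734]
eef_rot: [[-0.442, -0.897, 0.001], [-0.897, 0.442, -0.0], [0.0, -0.001, -1.0]]
contact_force: [-0.3, -0.2, -1.2]
opening: 0.0268
grasp_force: 49.5
```

```bash
python3 to.py 449,-268,43.5,-116.2; python3 - <<'E'
from h import *
import pickle
f=grab('side','s5.png');pickle.dump(f,open('s5.pkl','wb')); a=cv2.imread('pics/s5.png')
cv2.imwrite('pics/s5c.png',cv2.resize(a[120:220,310:440],None,fx=6,fy=6,interpolation=cv2.INTER_CUBIC))
E
```

```text
t 18.2 p [ 449.7 -267.9   73.4] a -116.26 open 26.8 F [-0.3 -0.2 -1.2] grip 49.50220584869385
449,-268,43.5,-116.2 -> [ 0.4  0.6 29.9] [-0.1 -0.  -0.1]
```

View pics/s5c.png

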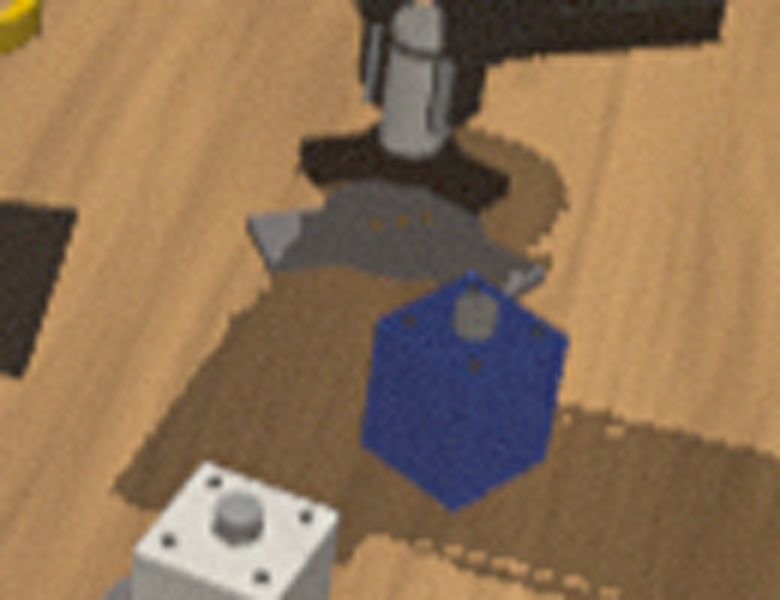

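Request:
arm_command(fingers=[1, 1, 1, 1, 1, 1, 0, 0, 0, 0, 0, 0, 0, 0, 0, 0], xyz=[[0.4, 0.6, 12], [0.4, 0.6, 22], [0.4, 0.6, 27], [0.4, 0.6, 29.5], [0.4, 0.6, 30], [0.4, 0.6, 30], [0.4, 0.6, 30], [0.4, 0.6, 30], [0.4, 0.6, 30], [0.4, 0.6, 30], [0.4, 0.6, 30], [0.4, 0.6, 25], [0.4, 0.6, 5], [0.4, 0.6, -30], [0.4, 0.6, -70], [0.4, 0.6, -90]], rotation=[[0, 0, 0], [0, 0, 0], [0, 0, 0], [0, 0, 0], [0, 0, 0], [0, 0, 0], [0, 0, 0], [0, 0, 0], [0, 0, 0], [0, 0, 0], [0, 0, 0], [0, 0, 0], [0, 0, 0], [0, 0, 0], [0, 0, 0], [0, 0, 0]])

```text
t: 19.85
ee_pos: [0.4493, -0.2687, 0.1661]
eef_rot: [[-0.443, -0.897, 0.004], [-0.897, 0.443, -0.001], [-0.0, -0.004, -1.0]]
contact_force: [0.3, 0.1, 0.4]
opening: 0.0853
grasp_force: 0.0
```

```bash
python3 to.py 455.5,17.2,150,-102.1 455.5,17.2,150,-12.1
```

```text
t 19.85 p [ 449.3 -268.7  166.1] a -116.28 open 85.3 F [0.3 0.1 0.4] grip 0.0
455.5,17.2,150,-102.1 -> [-259.1  121.1   15.7] [ -0.2  -0.  -14.2]
455.5,17.2,150,-12.1 -> [-259.1  121.1   15.7] [  -0.2   -0.2 -104.2]
```

Request:
arm_command(fingers=[0, 0, 0, 0, 0, 0, 0, 0, 0, 0, 0], xyz=[[-25, 12, 5], [-65, 30, 10], [-105, 49, 15], [-145, 68, 15], [-185, 86, 15], [-225, 105, 15], [-250, 117, 15], [-259, 121, 15], [-259, 121, 15], [-259, 121, 15], [-259, 121, 15]], rotation=[[0, 0, 0], [0, 0, -3], [0, 0, -6], [0, 0, -9], [0, 0, -12], [0, 0, -14.2], [0, 0, -14.2], [0, 0, -14.2], [0, 0, -14.2], [0, 0, -14.2], [0, 0, -14.2]])

```text
t: 20.95
ee_pos: [0.4543, 0.0166, 0.1473]
eef_rot: [[-0.211, -0.977, -0.0], [-0.977, 0.211, -0.0], [0.0, 0.0, -1.0]]
contact_force: [0.6, -0.3, 0.1]
opening: 0.0853
grasp_force: 0.0
```

```bash
python3 to.py 455.5,17.2,40,-102.1; python3 - <<'E'
from h import *
import pickle
f=grab('top','t6.png');pickle.dump(f,open('t6.pkl','wb')); a=cv2.imread('pics/t6.png')
def c(u,v): return cv2.resize(a[v-30:v+30,u-40:u+40],(400,300),interpolation=cv2.INTER_CUBIC)
cv2.imwrite('pics/c6.png',np.vstack([np.hstack([c(255,168),c(196,235)]),np.hstack([c(389,165),c(436,243)])]))
E
```

```text
t 20.95 p [454.3  16.6 147.3] a -102.18 open 85.3 F [ 0.6 -0.3  0.1] grip 0.0
455.5,17.2,40,-102.1 -> [ -0.9  -1.1 107.3] [ 0.  -0.  -0.1]
```

View pics/c6.png

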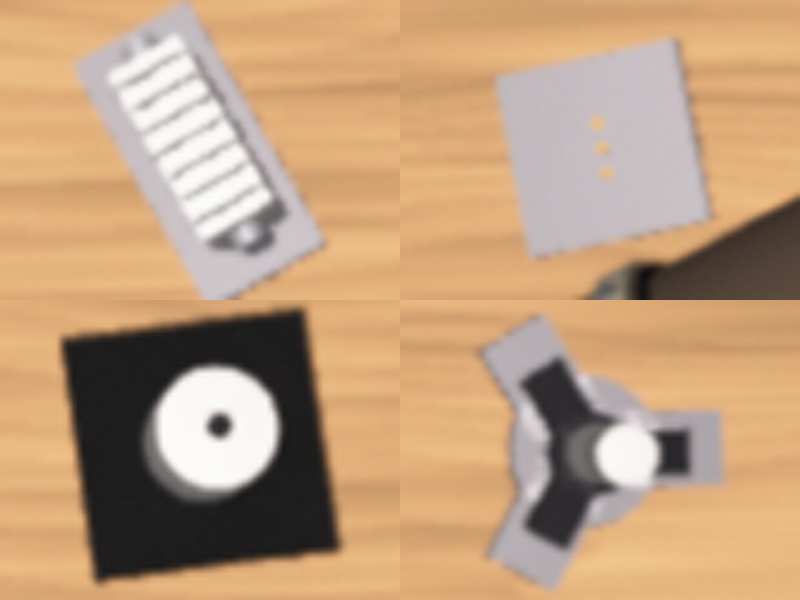

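```bash
python3 - <<'E'
from fit import *
f=pickle.load(open('t6.pkl','rb'))
P=lambda o,l: np.array(o)+(np.array(l)+.5)/5-.5
print('star',fit(f,P((396,213),[(120,83),(162,57),(290,130),(290,175),(165,250),(125,228)]),arms(.046,.022,(0,2,1)),.016,0), world(f,P((396,213),[(228,154)]),.076)*1000)
print('dsq contacts',world(f,P((156,205),[(202,148)]),.006)*1000)
E
```

```text
star (array([ 447.36659051, -268.95484612]), np.float64(389.68177626291066), np.float64(0.7297879939574803)) [[ 447.67016529 -269.37856248   76.        ]]
dsq contacts [[476.82583063 292.80890665   6.        ]]
```

Request:
arm_command(fingers=[0, 0, 0, 0, 0, 0, 0, 1, 1, 1, 1, 1, 1, 1, 1], xyz=[[-1, -1, 25], [-1, -1, 55], [-1, -1, 80], [-1, -1, 98], [-1, -1, 106], [-1, -1, 107], [-1, -1, 107], [-1, -1, 107], [-1, -1, 107], [-1, -1, 107], [-1, -1, 107], [-1, -1, 107], [-1, -1, 107], [-1, -1, 107], [-1, -1, 107]], rotation=[[0, 0, 0], [0, 0, 0], [0, 0, 0], [0, 0, 0], [0, 0, 0], [0, 0, 0], [0, 0, 0], [0, 0, 0], [0, 0, 0], [0, 0, 0], [0, 0, 0], [0, 0, 0], [0, 0, 0], [0, 0, 0], [0, 0, 0]])

```text
t: 22.5
ee_pos: [0.456, 0.0186, 0.0412]
eef_rot: [[-0.21, -0.978, 0.001], [-0.978, 0.21, 0.0], [-0.001, -0.001, -1.0]]
contact_force: [-1.4, -0.4, 6.6]
opening: 0.0511
grasp_force: 52.2
```

```bash
python3 to.py 477.8,292,160,-78.4
```

```text
t 22.5 p [456.   18.6  41.2] a -102.09 open 51.1 F [-1.4 -0.4  6.6] grip 52.20018804073334
477.8,292,160,-78.4 -> [-272.    35.9 -118.7] [ -0.1   0.  -23.7]
```

Request:
arm_command(fingers=[1, 1, 1, 1, 1, 1, 1, 1, 1, 1, 1, 1, 1, 1, 1, 1], xyz=[[0, 0, -10], [0, 0, -40], [0, 0, -80], [0, 0, -110], [-15, 2, -120], [-45, 6, -120], [-80, 10, -120], [-115, 15, -120], [-150, 20, -120], [-185, 24, -120], [-220, 29, -120], [-250, 33, -120], [-268, 35.5, -120], [-273, 36, -100], [-273, 36, -75], [-273, 36, -75]], rotation=[[0, 0, 0], [0, 0, 0], [0, 0, 0], [0, 0, 0], [0, 0, 0], [0, 0, -3], [0, 0, -6], [0, 0, -9], [0, 0, -12], [0, 0, -15], [0, 0, -18], [0, 0, -21], [0, 0, -23.7], [0, 0, -23.7], [0, 0, -23.7], [0, 0, -23.7]])

```text
t: 24.1
ee_pos: [0.4756, 0.291, 0.1124]
eef_rot: [[0.201, -0.98, -0.005], [-0.98, -0.201, -0.004], [0.003, 0.006, -1.0]]
contact_force: [-0.5, -1.0, -3.5]
opening: 0.0517
grasp_force: 53.3
```

Request:
arm_command(fingers=[1, 1, 1, 1, 1, 1], xyz=[[0, 0, 20], [0, 0, 35], [0, 0, 45], [0, 0, 45], [0, 0, 45], [0, 0, 45]], rotation=[[0, 0, 0], [0, 0, 0], [0, 0, 0], [0, 0, 0], [0, 0, 0], [0, 0, 0]])

```text
t: 24.7
ee_pos: [0.4782, 0.2933, 0.0714]
eef_rot: [[0.201, -0.98, 0.001], [-0.98, -0.201, 0.001], [-0.001, -0.001, -1.0]]
contact_force: [0.1, 0.2, -1.8]
opening: 0.0517
grasp_force: 53.6
```

```bash
python3 to.py 477.5,293.2,41.5,-78.4
```

```text
t 24.7 p [478.2 293.3  71.4] a -78.4 open 51.7 F [ 0.1  0.2 -1.8] grip 53.61130177974701
477.5,293.2,41.5,-78.4 -> [-0.1  0.8 29.9] [-0.1  0.  -0. ]
```

Request:
arm_command(fingers=[1, 1, 1, 1, 1, 1, 0, 0, 0, 0, 0, 0, 0, 0, 0], xyz=[[0, 0.8, 12], [0, 0.8, 22], [0, 0.8, 27], [0, 0.8, 29.5], [0, 0.8, 30], [0, 0.8, 30], [0, 0.8, 30], [0, 0.8, 30], [0, 0.8, 30], [0, 0.8, 30], [0, 0.8, 24], [0, 0.8, 5], [0, 0.8, -30], [0, 0.8, -70], [0, 0.8, -85]], rotation=[[0, 0, 0], [0, 0, 0], [0, 0, 0], [0, 0, 0], [0, 0, 0], [0, 0, 0], [0, 0, 0], [0, 0, 0], [0, 0, 0], [0, 0, 0], [0, 0, 0], [0, 0, 0], [0, 0, 0], [0, 0, 0], [0, 0, 0]])

```text
t: 26.2
ee_pos: [0.4784, 0.2939, 0.1598]
eef_rot: [[0.202, -0.979, 0.004], [-0.979, -0.202, 0.004], [-0.003, -0.005, -1.0]]
contact_force: [0.0, 0.1, 0.1]
opening: 0.0853
grasp_force: 0.0
```

```bash
python3 to.py 640.2,-169.2,150,-90
```

```text
t 26.2 p [478.4 293.9 159.8] a -78.37 open 85.3 F [0.  0.1 0.1] grip 0.0
640.2,-169.2,150,-90 -> [486.2 -65.1   8.7] [-0.3  0.2 11.6]
```

Request:
arm_command(fingers=[0, 0, 0, 0, 0, 0, 0, 0, 0, 0, 0, 0, 0, 0, 0, 0, 0, 0], xyz=[[20, -3, 0], [55, -7, 0], [95, -13, 0], [135, -18, 0], [175, -23, 0], [215, -29, 0], [255, -34, 0], [295, -40, 0], [335, -45, 0], [375, -50, 0], [415, -56, 0], [450, -60, 5], [475, -64, 8], [486, -65, 8], [486, -65, 8], [486, -65, 8], [486, -65, 8], [486, -65, 8]], rotation=[[0, 0, 0], [0, 0, 2], [0, 0, 4], [0, 0, 6], [0, 0, 8], [0, 0, 10], [0, 0, 11.6], [0, 0, 11.6], [0, 0, 11.6], [0, 0, 11.6], [0, 0, 11.6], [0, 0, 11.6], [0, 0, 11.6], [0, 0, 11.6], [0, 0, 11.6], [0, 0, 11.6], [0, 0, 11.6], [0, 0, 11.6]])

```text
t: 28.0
ee_pos: [0.6382, -0.1693, 0.1478]
eef_rot: [[0.001, -1.0, 0.001], [-1.0, -0.001, 0.0], [-0.0, -0.001, -1.0]]
contact_force: [0.0, 0.3, -0.1]
opening: 0.0855
grasp_force: 0.0
```

```bash
python3 to.py 640.2,-169.2,30,-90; python3 - <<'E'
from h import *
import pickle
f=grab('top','t7.png');pickle.dump(f,open('t7.pkl','wb')); a=cv2.imread('pics/t7.png')
def c(u,v): return cv2.resize(a[v-30:v+30,u-40:u+40],(400,300),interpolation=cv2.INTER_CUBIC)
cv2.imwrite('pics/c7.png',np.vstack([np.hstack([c(314,168),c(196,235)]),np.hstack([c(314,240),c(436,243)])]))
E
```

```text
t 28.0 p [ 638.2 -169.3  147.8] a -89.94 open 85.5 F [ 0.   0.3 -0.1] grip 0.0
640.2,-169.2,30,-90 -> [-1.000e-01 -1.900e+00  1.178e+02] [-0.   0.   0.1]
```

View pics/c7.png

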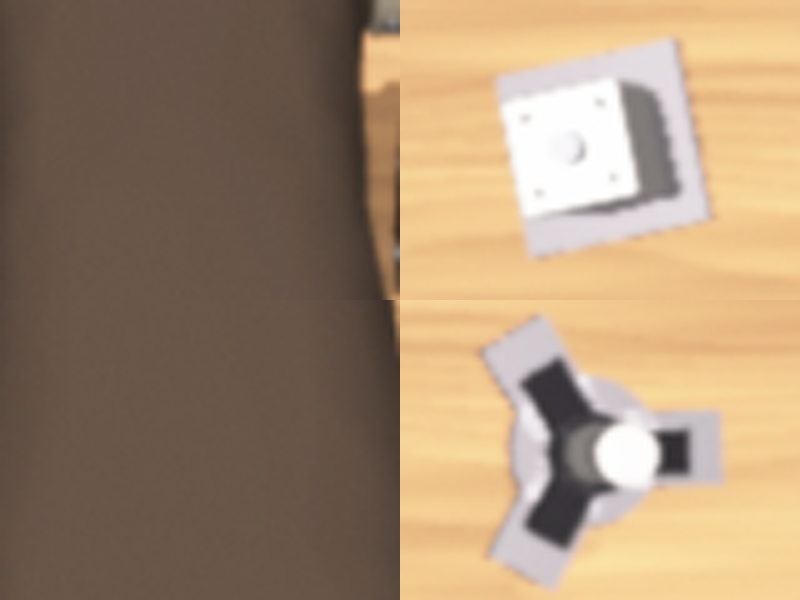

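```bash
python3 - <<'E'
from fit import *
f=pickle.load(open('t7.pkl','rb'))
P=lambda o,l: np.array(o)+(np.array(l)+.5)/5-.5
print('sq',fit(f,P((156,205),[(101,103),(218,79),(240,193),(125,217)]),rect(.052,.052),.068,0))
E
```

```text
sq (array([476.07490587, 290.81392599]), np.float64(281.35881161307424), np.float64(0.7282269923936522))
```

Request:
arm_command(fingers=[0, 0, 0, 0, 0, 0, 0, 1, 1, 1, 1, 1, 1, 1], xyz=[[0, -2, 25], [0, -2, 55], [0, -2, 85], [0, -2, 105], [0, -2, 115], [0, -2, 118], [0, -2, 118], [0, -2, 118], [0, -2, 118], [0, -2, 118], [0, -2, 118], [0, -2, 118], [0, -2, 118], [0, -2, 118]], rotation=[[0, 0, 0], [0, 0, 0], [0, 0, 0], [0, 0, 0], [0, 0, 0], [0, 0, 0], [0, 0, 0], [0, 0, 0], [0, 0, 0], [0, 0, 0], [0, 0, 0], [0, 0, 0], [0, 0, 0], [0, 0, 0]])

```text
t: 29.45
ee_pos: [0.6408, -0.1704, 0.0308]
eef_rot: [[0.0, -1.0, 0.002], [-1.0, -0.0, -0.0], [0.0, -0.002, -1.0]]
contact_force: [-1.1, 1.1, 5.4]
opening: 0.055
grasp_force: 53.0
```

```bash
python3 to.py 460.5,13,150,-90
```

```text
t 29.45 p [ 640.8 -170.4   30.8] a -90.0 open 55.0 F [-1.1  1.1  5.4] grip 52.994853258132935
460.5,13,150,-90 -> [-183.4  180.1 -119.5] [-0.1 -0.   0. ]
```

Request:
arm_command(fingers=[1, 1, 1, 1, 1, 1, 1, 1, 1, 1, 1, 1, 1, 1, 1, 1, 1, 1], xyz=[[0, 0, -10], [0, 0, -40], [0, 0, -80], [0, 0, -110], [-10, 10, -120], [-35, 34, -120], [-65, 64, -120], [-95, 93, -120], [-125, 123, -120], [-150, 147, -120], [-172, 169, -120], [-183, 180, -120], [-183, 180, -100], [-183, 180, -70], [-183, 180, -45], [-183, 180, -35], [-183, 180, -35], [-183, 180, -35]], rotation=[[0, 0, 0], [0, 0, 0], [0, 0, 0], [0, 0, 0], [0, 0, 0], [0, 0, 0], [0, 0, 0], [0, 0, 0], [0, 0, 0], [0, 0, 0], [0, 0, 0], [0, 0, 0], [0, 0, 0], [0, 0, 0], [0, 0, 0], [0, 0, 0], [0, 0, 0], [0, 0, 0]])

```text
t: 31.25
ee_pos: [0.4605, 0.0128, 0.0648]
eef_rot: [[-0.0, -1.0, 0.0], [-1.0, 0.0, -0.0], [0.0, -0.0, -1.0]]
contact_force: [0.2, 0.4, -2.3]
opening: 0.055
grasp_force: 54.1
```

```bash
python3 to.py 461,12.8,34.2,-90
```

```text
t 31.25 p [460.5  12.8  64.8] a -90.0 open 55.0 F [ 0.2  0.4 -2.3] grip 54.12542223930359
461,12.8,34.2,-90 -> [-0.  -0.5 30.6] [-0. -0. -0.]
```

Place, release, lift, then back off to the +y side for a check.

Request:
arm_command(fingers=[1, 1, 1, 1, 1, 1, 0, 0, 0, 0, 0, 0, 0, 0, 0, 0], xyz=[[0, -0.5, 12], [0, -0.5, 22], [0, -0.5, 27], [0, -0.5, 30], [0, -0.5, 31], [0, -0.5, 31], [0, -0.5, 31], [0, -0.5, 31], [0, -0.5, 31], [0, -0.5, 31], [0, -0.5, 25], [0, -0.5, 5], [0, -0.5, -35], [0, -0.5, -80], [0, -0.5, -120], [0, -0.5, -150]], rotation=[[0, 0, 0], [0, 0, 0], [0, 0, 0], [0, 0, 0], [0, 0, 0], [0, 0, 0], [0, 0, 0], [0, 0, 0], [0, 0, 0], [0, 0, 0], [0, 0, 0], [0, 0, 0], [0, 0, 0], [0, 0, 0], [0, 0, 0], [0, 0, 0]])

```text
t: 32.85
ee_pos: [0.4612, 0.0127, 0.2177]
eef_rot: [[0.0, -1.0, 0.003], [-1.0, -0.0, 0.001], [-0.001, -0.003, -1.0]]
contact_force: [-0.4, 0.1, 0.0]
opening: 0.0855
grasp_force: 0.0
```

Request:
arm_command(fingers=[0, 0, 0, 0, 0, 0, 0, 0, 0, 0, 0, 0, 0, 0, 0, 0, 0, 0, 0, 0], xyz=[[40, 0, 0], [80, 0, 0], [120, 0, 0], [160, 0, 0], [200, 0, 0], [240, 0, 0], [280, 0, 0], [320, 0, 0], [360, 0, 0], [400, 20, 0], [440, 30, 0], [480, 40, 0], [520, 60, 0], [560, 80, 0], [600, 120, 0], [620, 150, 0], [620, 180, 0], [620, 200, 0], [620, 200, 0], [620, 200, 0]], rotation=[[0, 0, 0], [0, 0, 0], [0, 0, 0], [0, 0, 0], [0, 0, 0], [0, 0, 0], [0, 0, 0], [0, 0, 0], [0, 0, 0], [0, 0, 0], [0, 0, 0], [0, 0, 0], [0, 0, 0], [0, 0, 0], [0, 0, 0], [0, 0, 0], [0, 0, 0], [0, 0, 0], [0, 0, 0], [0, 0, 0]])

```text
t: 34.85
ee_pos: [0.2607, -0.6071, 0.215]
eef_rot: [[-0.0, -1.0, 0.001], [-1.0, 0.0, -0.001], [0.001, -0.001, -1.0]]
contact_force: [0.9, -0.3, 0.4]
opening: 0.0854
grasp_force: 0.0
```

```bash
python3 to.py; python3 - <<'E'
from h import *
import pickle
f=grab('top','t8.png');pickle.dump(f,open('t8.pkl','wb')); a=cv2.imread('pics/t8.png')
def c(u,v): return cv2.resize(a[v-30:v+30,u-40:u+40],(400,300),interpolation=cv2.INTER_CUBIC)
cv2.imwrite('pics/c8.png',np.vstack([np.hstack([c(255,168),c(196,235)]),np.hstack([c(314,240),c(320,165)])]))
E
```

```text
t 34.85 p [ 260.7 -607.1  215. ] a -90.03 open 85.4 F [ 0.9 -0.3  0.4] grip 0.0
```

View pics/c8.png

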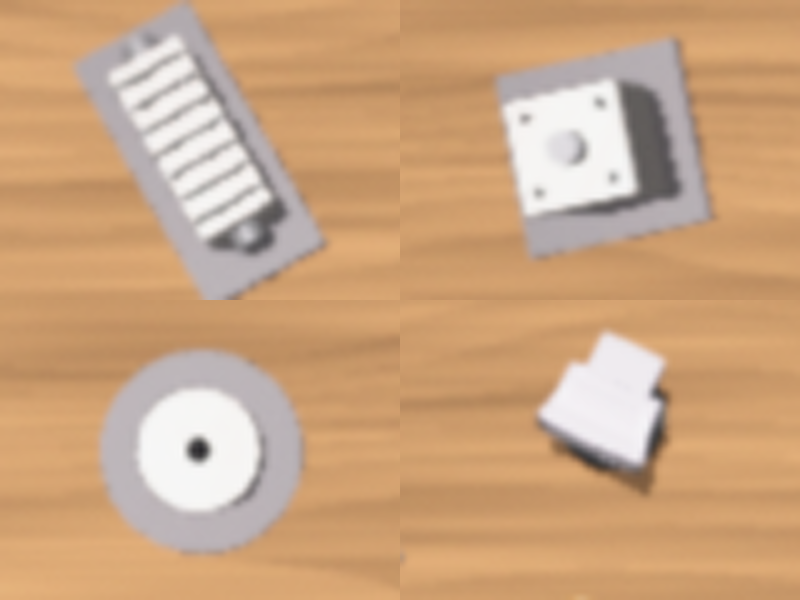

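```bash
python3 - <<'E'
from fit import *
f=pickle.load(open('t8.pkl','rb'))
P=lambda o,l: np.array(o)+(np.array(l)+.5)/5-.5
r=world(f,P((274,210),[(199,150)]),.056)[0]*1000;d=world(f,P((274,210),[(201,151)]),.006)[0]*1000
print(r,d)
if np.hypot(*(r-d)[:2])<3: print(robot.job_done())
E
```

```text
[460.45280343  14.44215358  56.        ] [459.9894883   13.61797171   6.        ]
the job is handed in; nothing more can be done
None
```

All four instruments stand upright on their own docks, each measured within about 2.5 mm of centre; the long one lies along its dock, the horn was left alone, and the job was handed in at about 35 s.

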